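Draw out the sprung length gauge to the set clamp and hold

ROBOT

A 6-joint arm with a two-finger parallel gripper is mounted at the origin on the work surface. World frame = base frame: x ahead of the robot, y to its left, z up, the work surface at z = 0. Lengths are in m, angles in rad, forces in N, time in s.
With the tool pointing down it reaches from about 0.25 to 0.8 m from the base axis. Payload 8.5 kg.
Tool frame: the origin (TCP) lies at the very end of the fingers, on their centre line; the grasp point (between the pads) lies 19 mm behind it (robot.grip_point_offset is the distance from the TCP to the grasp point, in m); z points along the fingers, y is the line along which they close (so a half turn about z gives the same grasp; the last joint's range is limited). The gripper opens to 85 mm and grips with 20 to 120 N. Pads are 22 mm wide; open, the fingers measure 114 mm over their backs; the gripper's body (76 mm by 85 mm) begins 54 mm behind the grasp point. The pads swing forward as they close: fully open they stand 13 mm farther back than shut.
Start: joints at [-1.12, 0.238, -0.013, 1.319, 0, 1.571], TCP at [0.229, -0.473, 0.231] pointing down, gripper open.
Joint ranges: [-2.66, 2.66], [-1.03, 1.9], [-1.14, 1.46], [-1.82, 2.27], [-1.45, 1.34], [-3.14, 3.14]. Speed limits (rad/s): [2.22, 2.22, 2.79, 3.14, 3.14, 3.14].

INTERFACE

Orientations are given as a unit quaternion [x, y, z, w].
In Python, from bench import robot, optics gives the robot as it stands.
- The arm moves only by the tool move_arm, never from a script. Its argument "targets" is a list that holds one entry, the list of rows, each a list of 7 numbers: the shift along the tool's x, y, z in mm, then the turn, a rotation vector about the tool's x, y, z in rad, then the closure, from 0 (fully open) to 1 (shut). A call has 1 to 8 rows; each row is the pose to reach, as a shift and turn from the pose commanded when the call began, along the tool's axes at that moment; what a row does not reach only later rows make up. A row lasts 1/12 s, in which the tool goes at most 41.7 mm and 7.16 degrees, less where a joint would pass 70% of its speed; a pose out of reach is approached as far as the arm can. A call with a gripper value outside its range is refused whole. The fingers move at their own pace and stop on an object; "newtons" is the grip in N (left out, the last holds). Time passes only in rows, so rows that repeat a pose let the fingers close. It gives the time, the measured TCP pose, the force, the opening and the grip force at its end, in the units of the state.
- robot.get_obs(): the state, without advancing time (a new reading comes with each control period).
- optics.grab_frame(name): name is "side" or "top" or "wrist"; returns a dict with "pixels" (420x560x3 uint8, blue, green, red), "mtx" (3x3 intrinsics, pixels), "dist_coeffs" ([k1, k2, p1, p2, k3] as OpenCV has them; the pictures are not rectified), "eye" and "attitude" of the camera in the world; the wrist camera has in their place "T_tool_cam" (4x4, takes a point from camera to tool coordinates, whose origin is the TCP and whose axes are the flange's). Camera axes: x right, y down, z forward; pixel columns grow to the right and rows downward; lengths in m; the calibration is good to about 2 mm. A picture is of the moment at which its call begins: read the wrist's pose just before it. There is no depth.
- robot.sign_off(): hands the job in; it is judged then, once.
The state is a dict: "time_s": time; "q": joint angles; "qd": joint speeds; "joint_torque": joint torques, N m; "position": TCP position; "tool_rot": TCP orientation; "wrist_force": force on the tool from outside, world axes, zero at the start; "moment": the same for the moment, N m; "finger_gap": opening from 0.0 (shut) to 1.0 (fully open); "grip_force": force on a finger pad.
Only numpy, scipy, OpenCV 4.12 (cv2) and the standard library are available. Lean on these libraries where they do the work, as an engineer would, in place of code of your own. Each camera call takes 0.05 s, during which the arm holds its last target. There are 200 camera calls.

TASK

The tube jig's length gauge is a sprung telescoping rod. Take its spool handle with a light grip (the handle is thin tube: grip it with no more than about 40 N per finger), pull the rod straight out of its barrel until its pointer lines up with the upright fin of the set clamp on the rule, and finish while still holding it there against the spring. Do not shift the set clamp or disturb the other things on the bench.

Things in the scene. Friction and masses are not known exactly. Their poses are not given: they have to be found in the camera images.
- gauge: length gauge fixed to the bench. Level aluminium barrel 30 mm diameter (mouth ring 37), 165 long, axis 110 above the bench, in two clamp blocks (tops 137 high). Origin on the bench under the barrel's mouth; x along the barrel, the rod pulls out to -x; y to the flat ticked rule, which spans x -225 to 20, y 76 to 106, top 55 high
- handle: spool handle on the rod's end: round waist 26 mm diameter, 36 long, between two flanges 44 diameter, 6 thick. Origin on the rod axis at mid-waist, 110 above the bench; axes parallel to the gauge's. Rod home: 60 out from the barrel's mouth, the bare rod between 12 thick. Pinch the waist from above, fingers closing along y; a bracket 12 wide drops from the outer flange
- pointer (a point): tip of the pointer, a thin flat steel arm 6 mm wide in x, 5 thick, carried by the handle's bracket and running to +y, 61.5 above the bench; the tip is at (-21, 82, -48.5) in the handle's frame and moves with it. Rod travel 125 to its stop; the spring pulls it home with about 4 N at 0, 1 N more every 10 mm (14 N at 100 mm)
- mark (a point): inner edge of the set clamp's upright fin, 4 mm thick in x, top 85 above the bench; the clamp is a dark steel saddle 30 long on the rule, held by friction of about 20 N, with a screw on its outer side. Point at the pointer's height, 4 farther to +y; axes parallel to the gauge's. Lined up when pointer and mark have the same x in the gauge's frame: 55 to 105 of pull
- square_tube: bystander: offcut of square steel tube lying on the bench, 90 x 40 x 40; origin under its centre (sizes in mm)
- pipe_piece: bystander: round steel pipe piece standing on end, 48 diameter, 60 tall; origin under its centre (sizes in mm)
- magnet_square: bystander: red triangular welding magnet square, 90 long, 16 thick, 77 tall; origin under its centre (sizes in mm)
- spray_can: bystander: upright spray can, 54 diameter, 160 tall; origin under its centre (sizes in mm)
- wire_brush: bystander: wire brush lying on the bench; origin under its middle (sizes in mm)
- chip_hammer: bystander: hammer lying on the bench at the robot's left; origin under its middle (sizes in mm)
- tip_tin: bystander: small open tin, 70 diameter, 50 tall, at the robot's right; origin under its centre (sizes in mm)

How it is judged:
On the way, in this order (a step that is already met when the one before it is completed fails the run):
1. the handle is taken while the rod is home (contact force between the fingers and handle above 1 N and distance of handle from where it was at the start of the episode below 0.02 m), for 0.1 s.
2. the fingers have drawn the rod out 40 mm (contact force between the fingers and handle above 1 N and distance of handle from where it was at the start of the episode above 0.04 m), for 0.1 s.
At the end, for the whole second after the job is handed in: for the second after the program ends the pointer stays within 6 mm of the clamp's fin along the rule, the rod is still (under 20 mm/s), the fingers still bear on the handle (over 3 N), and the set clamp is where it was (4 mm) (x of pointer in the frame of mark between -0.006 and 0.006 m and linear speed of handle below 0.02 m/s and contact force between the fingers and handle above 3 N and distance of mark from where it was at the start of the episode below 0.004 m); the arm keeps its last pose, push and grip.
It fails at once if the handle is squeezed (fingers bear on it with more than 110 N in all, both pads together) (contact force between the fingers and handle above 110 N).
It fails at once if the set clamp is shifted more than 4 mm (distance of mark from where it was at the start of the episode above 0.004 m).
It fails at once if another thing on the bench is moved more than 20 mm (distance of any of square_tube, pipe_piece, magnet_square, spray_can, wire_brush, chip_hammer, tip_tin from where it was at the start of the episode above 0.02 m).
It also fails if it takes over 32 s, if anything falls off the work surface, if the arm or the gripper's body presses on something with over 40 N, if the wrist force passes 120 N, or if a joint passes its speed limit or range.

## Working session

There is one attempt and no reset: what is moved stays moved. The work goes in short steps, Python scripts to look and compute and a tool call to move; the robot and the scene stay as the last step left them, time stands still between calls to the robot, and variables do not carry over. Pictures are saved under pics/ and viewed, at most 10 in all, crops included, and the job is handed in when it is done.

Besides the shell and the picture viewer there is one more tool, called after ">>>" by a JSON object that holds its "name" and its "arguments". move_arm: Moves the arm, as the interface text tells. Its arguments: {"type":"object","properties":{"targets":{"type":"array","items":{"type":"array","items":{"type":"array","items":{"type":"number"}}}},"newtons":{"type":"number"}},"required":["targets"]}

```bash
mkdir -p pics
cat > h.py <<'E'
from bench import robot, optics
import numpy as np, cv2
from scipy.spatial.transform import Rotation as R
def grab(n,f=None):
    o=robot.get_obs(); d=optics.grab_frame(n)
    if n=="wrist":
        T=np.array(d["T_tool_cam"]); Rt=R.from_quat(o["tool_rot"]).as_matrix()
        d["Rm"]=Rt@T[:3,:3]; d["c"]=np.array(o["position"])+Rt@T[:3,3]
    else:
        a=np.array(d["attitude"]); d["Rm"]=R.from_quat(a).as_matrix() if a.size==4 else a.reshape(3,3); d["c"]=np.array(d["eye"])
    if f: cv2.imwrite("pics/"+f,d["pixels"])
    return d
def ray(d,px):
    u=cv2.undistortPoints(np.array([[px]],float),np.array(d["mtx"]),np.array(d["dist_coeffs"]))[0,0]
    v=d["Rm"]@np.array([u[0],u[1],1]); return d["c"],v
def onplane(d,px,z):
    c,v=ray(d,px); return c+v*(z-c[2])/v[2]
def proj(d,P):
    rv=d["Rm"].T
    return cv2.projectPoints(np.array(P,float).reshape(-1,3),cv2.Rodrigues(rv)[0],-rv@d["c"],np.array(d["mtx"]),np.array(d["dist_coeffs"]))[0][:,0]
E
python3 - <<'E'
from h import *
for n in("top","side"):
    d=grab(n,n+"1.png"); print(n,d["c"],np.array(d["attitude"]).shape,d["Rm"][:,2],np.array(d["mtx"])[0,0])
print(robot.get_obs())
E
```

```text
top [0.49779831 0.01702394 1.26119687] (4,) [ 6.92887818e-02 -4.21903859e-04 -9.97596555e-01] 432.04840072437497
side [ 0.37572048 -0.76677222  0.79518733] (4,) [ 0.18312413  0.72765159 -0.66105122] 395.7789344612952
{'time_s': 0.1, 'q': array([-1.12002537e+00,  2.38716900e-01, -1.41793253e-02,  1.31920722e+00,
       -1.10501706e-05,  1.57079202e+00]), 'qd': array([-0.00154995, -0.00155415,  0.00184597, -0.00176438, -0.00069926,
        0.0008946 ]), 'joint_torque': array([-8.71999127e-04, -5.39721751e+01,  3.46998417e+01,  1.34174974e-02,
       -7.67943584e-05,  4.63069497e-06]), 'position': array([ 0.22855164, -0.4722158 ,  0.23074031]), 'tool_rot': array([ 9.74707342e-01,  2.23484160e-01, -1.51442220e-04, -6.35792613e-04]), 'wrist_force': array([-0.08676762, -0.25856668, -0.65367828]), 'moment': array([-0.01747454,  0.02441579, -0.00238147]), 'grip_force': 0.0, 'finger_gap': 1.0042880472895024}
```

View pics/top1.png

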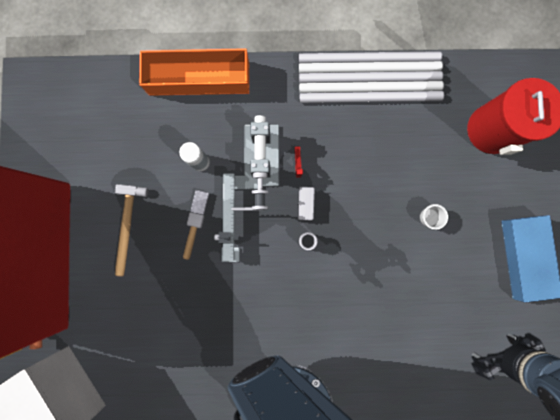

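View pics/side1.png

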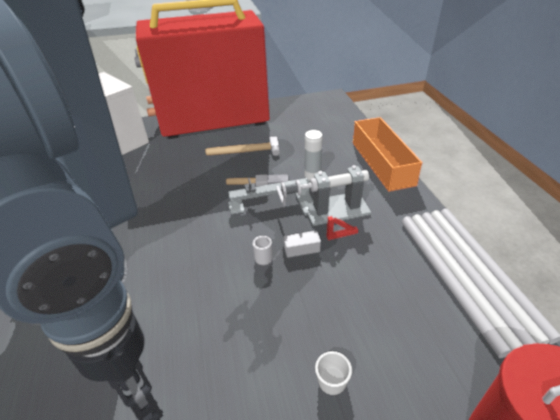

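The top view shows the barrel at about column 260, rows 115–185, the handle near (260,198), the pointer running left to about (236,208), and the clamp near (225,238). The side view agrees. I'll enlarge the top crop.

Run:
```python
import cv2
a=cv2.imread("pics/top1.png")[105:270,200:330]; cv2.imwrite("pics/c1.png",cv2.resize(a,None,fx=3.6,fy=3.6,interpolation=cv2.INTER_CUBIC))
b=cv2.imread("pics/side1.png")[150:225,215:385]; cv2.imwrite("pics/c2.png",cv2.resize(b,None,fx=4.7,fy=4.7,interpolation=cv2.INTER_CUBIC))
```

```text
(no output)
```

View pics/c1.png

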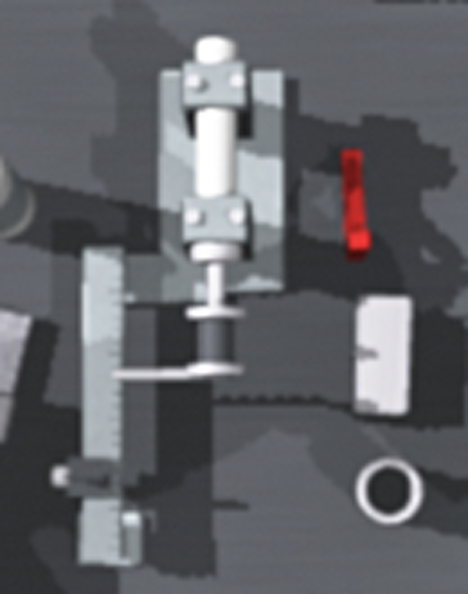

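View pics/c2.png

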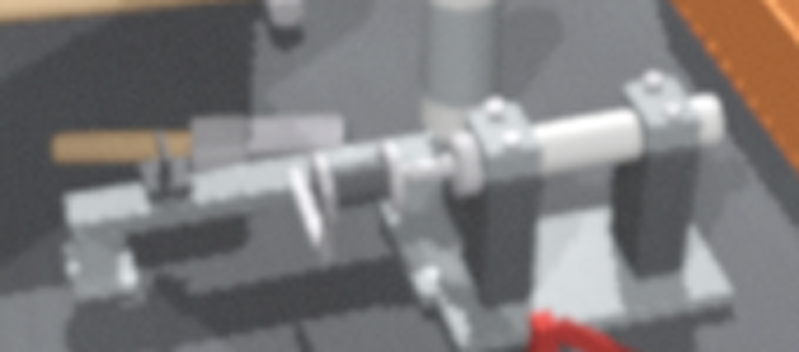

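```bash
cat > m.py <<'E'
from h import *
d=grab("top")
f=lambda x,y,z:onplane(d,(200+(x+.5)/3.6-.5,105+(y+.5)/3.6-.5),z)
for n,x,y,z in [("rear end",214,40,.12),("mouth ring c",214,252,.11),("barrel c",214,150,.11),("infl",214.5,313,.128),("outfl",214.5,369,.128),("waist",214.5,341,.12),
 ("ptr tip",118,375,.064),("ptr root",190,374,.064),("rule far L",84,248,.055),("rule far R",124,248,.055),("rule near L",79,563,.055),("rule near R",138,563,.055),("fin top in",105,460,.085),("fin R end",120,477,.085),("screw",60,475,.07)]: print(n,f(x,y,z).round(4))
E
python3 m.py
```

```text
rear end [0.8164 0.0655 0.12  ]
mouth ring c [0.6583 0.068  0.11  ]
barrel c [0.7353 0.067  0.11  ]
infl [0.6108 0.0674 0.128 ]
outfl [0.5697 0.068  0.128 ]
waist [0.5909 0.068  0.12  ]
ptr tip [0.5704 0.1453 0.064 ]
ptr root [0.5702 0.0898 0.064 ]
rule far L [0.6708 0.172  0.055 ]
rule far R [0.6703 0.1407 0.055 ]
rule near L [0.4262 0.1778 0.055 ]
rule near R [0.4255 0.1322 0.055 ]
fin top in [0.505  0.1535 0.085 ]
fin R end [0.492  0.1423 0.085 ]
screw [0.4942 0.1898 0.07  ]
```

>>> {"name": "move_arm", "arguments": {"targets": [[[30,-18,0,0,0,0.06,0],[60,-36,0,0,0,0.12,0],[90,-54,0,0,0,0.18,0],[120,-72,0,0,0,0.24,0]]]}}

```text
time_s: 0.48
position: [0.3056, -0.3541, 0.231]
tool_rot: [0.995, 0.103, -0.0, -0.0]
wrist_force: [0.9, -0.6, -0.6]
finger_gap: 0.997
grip_force: 0.0
```

Run:
```python
from h import *
o=robot.get_obs();print(o["q"].round(3),o["position"].round(4),R.from_quat(o["tool_rot"]).as_matrix().round(4))
```

```text
[-0.859  0.141 -0.139  1.292  0.     2.076] [ 0.3056 -0.3541  0.231 ] [[ 9.787e-01  2.053e-01 -3.000e-04]
 [ 2.053e-01 -9.787e-01  5.000e-04]
 [-2.000e-04 -6.000e-04 -1.000e+00]]
```

>>> {"name": "move_arm", "arguments": {"targets": [[[27,-29,0,0,0,-0.12,0],[54,-58,0,0,0,-0.24,0],[81,-87,0,0,0,-0.36,0],[108,-116,0,0,0,-0.48,0],[135,-145,0,0,0,-0.6,0],[162,-174,0,0,0,-0.72,0],[189,-203,0,0,0,-0.84,0],[216,-232,0,0,0,-0.96,0]]]}}

```text
time_s: 1.15
position: [0.4685, -0.0814, 0.2313]
tool_rot: [0.832, 0.555, -0.0, -0.0]
wrist_force: [0.5, -0.7, -0.3]
finger_gap: 0.997
grip_force: 0.0
```

>>> {"name": "move_arm", "arguments": {"targets": [[[0,0,0,0,0,-0.12,0],[0,0,0,0,0,-0.24,0],[0,0,0,0,0,-0.36,0],[0,0,0,0,0,-0.48,0],[0,0,0,0,0,-0.6,0],[0,0,0,0,0,-0.72,0],[0,0,0,0,0,-0.84,0],[0,0,0,0,0,-0.96,0]]]}}

```text
time_s: 1.82
position: [0.4679, -0.0833, 0.2311]
tool_rot: [0.482, 0.876, -0.0, -0.0]
wrist_force: [0.8, -0.3, 0.8]
finger_gap: 1.001
grip_force: 0.0
```

>>> {"name": "move_arm", "arguments": {"targets": [[[0,0,0,0,0,-0.12,0],[0,0,0,0,0,-0.24,0],[0,0,0,0,0,-0.36,0],[0,0,0,0,0,-0.48,0],[0,0,0,0,0,-0.6,0],[0,0,0,0,0,-0.72,0],[0,0,0,0,0,-0.84,0],[0,0,0,0,0,-0.96,0]]]}}

```text
time_s: 2.48
position: [0.4679, -0.0833, 0.2311]
tool_rot: [0.022, 1.0, 0.0, -0.0]
wrist_force: [0.4, -0.1, -0.6]
finger_gap: 1.001
grip_force: 0.0
```

```bash
cat > g.py <<'E'
from h import *
import sys
o=robot.get_obs();M=R.from_quat(o["tool_rot"]).as_matrix()
print(o["time_s"],o["q"].round(3),o["position"].round(4),"yaw",np.arctan2(M[1,0],M[0,0]).round(4),M[:,2].round(4))
t=np.array([float(a) for a in sys.argv[1:4]])
print("tool shift mm",(M.T@(t-o["position"])*1e3).round(1))
E
python3 g.py .56 .068 .231
```

```text
2.4833 [-0.176  0.153 -0.123  1.295  0.    -0.132] [ 0.4679 -0.0833  0.2311] yaw 3.0968 [-6.e-04  2.e-04 -1.e+00]
tool shift mm [-85.3 155.3   0. ]
```

>>> {"name": "move_arm", "arguments": {"targets": [[[-20,37,0,0,0,-0.03,0],[-40,74,0,0,0,-0.03,0],[-60,110,0,0,0,-0.03,0],[-80,146,0,0,0,-0.03,0],[-85,155,0,0,0,-0.03,0],[-85,155,0,0,0,-0.03,0]]]}}

```text
time_s: 2.98
position: [0.5619, 0.0697, 0.2302]
tool_rot: [0.009, 1.0, 0.0, -0.001]
wrist_force: [-0.4, 0.9, -0.4]
finger_gap: 1.0
grip_force: 0.0
```

```bash
python3 - <<'E'
from h import *
d=grab("wrist","w1.png"); print(d["c"],d["Rm"].round(3)); print(proj(d,[[.591,.068,.11],[.57,.145,.0615],[.503,.15,.085]]))
E
python3 g.py .591 .068 .231
```

```text
[0.47800615 0.07191355 0.37277499] [[ 0.018  0.947  0.322]
 [ 1.    -0.016 -0.006]
 [-0.001  0.322 -0.947]]
[[280.94671901 237.44413462]
 [367.94751199 192.36420885]
 [385.87989813 116.90849375]]
3.0333 [ 0.121  0.309  0.083  1.346 -0.     0.139] [0.5609 0.0682 0.2304] yaw 3.1232 [-1.5e-03 -3.0e-04 -1.0e+00]
tool shift mm [-30.1   0.3  -0.6]
```

View pics/w1.png

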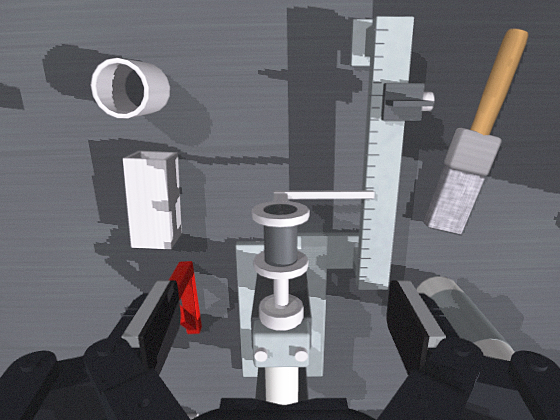

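The wrist view shows the handle waist centred near (281,240), the pointer arm from (275,195) to its tip at (376,195), and the clamp's fin at about row 100, columns 385–427. I'll zoom in on the pointer and fin.

Run:
```python
from h import *
a=cv2.imread("pics/w1.png")
cv2.imwrite("pics/c3.png",cv2.resize(a[75:210,340:440],None,fx=4.4,fy=4.4,interpolation=cv2.INTER_CUBIC))
d=grab("wrist")
for n,u,v,z in [("ruleL far",376,17,.055),("ruleL near",359,287,.055),("ruleR",414,17,.055),("ruleR",389,287,.055),("waist L",264.5,240,.11),("waist R",298,240,.11),("flange out c",281,213,.11),("tip",375,195.5,.0615)]: print(n,onplane(d,(u,v),z).round(4))
```

```text
ruleL far [0.4275 0.1439 0.055 ]
ruleL near [0.6683 0.1416 0.055 ]
ruleR [0.4278 0.174  0.055 ]
ruleR [0.669  0.1714 0.055 ]
waist L [0.592  0.0535 0.11  ]
waist R [0.5924 0.0796 0.11  ]
flange out c [0.5699 0.0668 0.11  ]
tip [0.572  0.1498 0.0615]
```

View pics/c3.png

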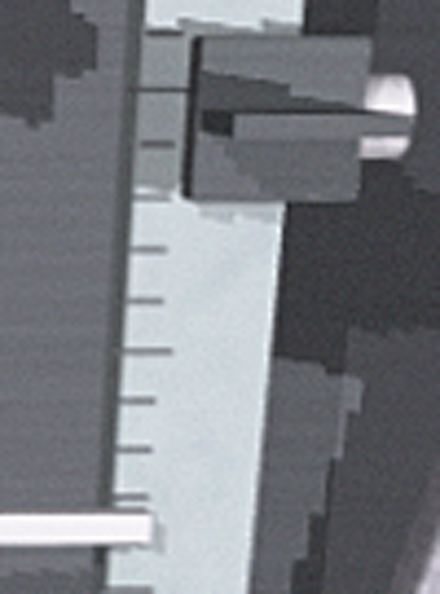

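```bash
python3 - <<'E'
from h import *
d=grab("wrist")
f=lambda x,y,z:onplane(d,(340+(x+.5)/4.4-.5,75+(y+.5)/4.4-.5),z)
t=f(152,528,.064);m=f(205,125,.085)
e=np.array([np.cos(-.01),np.sin(-.01),0])
print("tip",t,"fin",m,"pull mm",(t-m)@e*1e3, "saddle",f(190,38,.066),f(190,200,.066))
E
python3 g.py .592 .067 .094
```

```text
tip [0.57010168 0.14737642 0.064     ] fin [0.49129487 0.1471451  0.085     ] pull mm 78.80055564505044 saddle [0.47695499 0.14854893 0.066     ] [0.50576922 0.15032342 0.066     ]
3.1333 [ 0.118  0.307  0.081  1.347 -0.     0.139] [0.5601 0.0665 0.231 ] yaw 3.1208 [-1.1e-03 -4.0e-04 -1.0e+00]
tool shift mm [-32.    1.2 137. ]
```

>>> {"name": "move_arm", "arguments": {"targets": [[[-30,1,10,0,0,-0.01,0],[-32,1,40,0,0,-0.01,0],[-32,1,70,0,0,-0.01,0],[-32,1,95,0,0,-0.01,0],[-32,1,115,0,0,-0.01,0],[-32,1,130,0,0,-0.01,0],[-32,1,137,0,0,-0.01,0],[-32,1,137,0,0,-0.01,0]]], "newtons": 32}}

```text
time_s: 3.8
position: [0.5914, 0.0661, 0.0932]
tool_rot: [0.006, 1.0, -0.0, -0.001]
wrist_force: [0.1, -0.1, -0.3]
finger_gap: 1.001
grip_force: 0.0
```

```bash
python3 - <<'E'
from h import *
d=grab("wrist","w2.png"); print(robot.get_obs()["wrist_force"])
E
python3 g.py .592 .067 .094
```

```text
[-0.21670796 -0.20838199  0.53585941]
3.85 [ 0.112  0.432 -0.086  1.053  0.     0.124] [0.5922 0.0664 0.0945] yaw 3.1295 [-8.e-04 -1.e-04 -1.e+00]
tool shift mm [0.3 0.6 0.5]
```

View pics/w2.png

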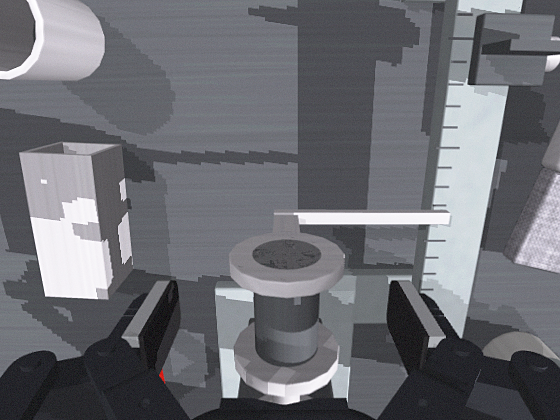

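The waist at (286,330) is centred between the pads, whose inner edges are at columns 178 and 388. Closing lightly.

>>> {"name": "move_arm", "arguments": {"targets": [[[0,0,0,0,0,0,0.5],[0,0,0,0,0,0,0.6],[0,0,0,0,0,0,0.7],[0,0,0,0,0,0,0.8],[0,0,0,0,0,0,0.9],[0,0,0,0,0,0,1],[0,0,0,0,0,0,1],[0,0,0,0,0,0,1]]], "newtons": 32}}

```text
time_s: 4.52
position: [0.5931, 0.0672, 0.095]
tool_rot: [0.005, 1.0, -0.0, 0.0]
wrist_force: [-0.7, -2.1, 6.7]
finger_gap: 0.294
grip_force: 31.4
```

>>> {"name": "move_arm", "arguments": {"targets": [[[0,0,0,0,0,0,1],[0,0,0,0,0,0,1],[0,0,0,0,0,0,1],[0,0,0,0,0,0,1]]]}}

```text
time_s: 4.85
position: [0.5931, 0.0671, 0.0949]
tool_rot: [0.005, 1.0, -0.0, 0.0]
wrist_force: [-0.3, -1.8, 6.9]
finger_gap: 0.29
grip_force: 31.4
```

>>> {"name": "move_arm", "arguments": {"targets": [[[5,0,0,0,0,0,1],[12,0,0,0,0,0,1],[20,0,0,0,0,0,1],[28,0,0,0,0,0,1],[36,0,0,0,0,0,1],[44,0,0,0,0,0,1],[52,0,0,0,0,0,1],[60,0,0,0,0,0,1]]]}}

```text
time_s: 5.52
position: [0.5353, 0.0679, 0.0951]
tool_rot: [0.006, 1.0, -0.0, 0.003]
wrist_force: [9.9, -2.9, -3.2]
finger_gap: 0.291
grip_force: 31.5
```

>>> {"name": "move_arm", "arguments": {"targets": [[[5,0,0,0,0,0,1],[9,0,0,0,0,0,1],[12,0,0,0,0,0,1],[12,0,0,0,0,0,1],[12,0,0,0,0,0,1]]]}}

```text
time_s: 5.93
position: [0.5237, 0.068, 0.095]
tool_rot: [0.006, 1.0, -0.0, 0.003]
wrist_force: [11.0, -3.4, -3.9]
finger_gap: 0.291
grip_force: 31.8
```

```bash
python3 - <<'E'
from h import *
d=grab("wrist","w3.png"); grab("top","top3.png");print(robot.get_obs()["wrist_force"])
E
python3 g.py .592 .067 .094
```

```text
[10.83696761 -3.14982401 -2.39452899]
6.0333 [ 0.13   0.322 -0.261  0.982 -0.001  0.141] [0.5239 0.068  0.0951] yaw 3.1305 [ 5.8e-03 -5.0e-04 -1.0e+00]
tool shift mm [-68.1  -0.3   1.4]
```

View pics/w3.png

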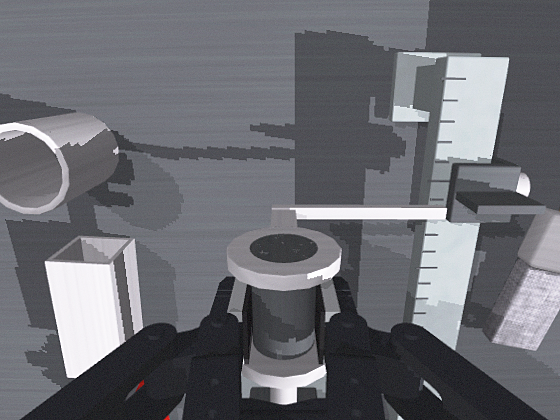

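The pointer tip (445,212) is now close to the clamp's fin, whose top edge runs at roughly rows 192–215 from column 455 on. I'll zoom in to finish.

Run:
```python
from h import *
a=cv2.imread("pics/w3.png")
cv2.imwrite("pics/c4.png",cv2.resize(a[145:235,420:550],None,fx=6,fy=6,interpolation=cv2.INTER_CUBIC))
```

```text
(no output)
```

View pics/c4.png

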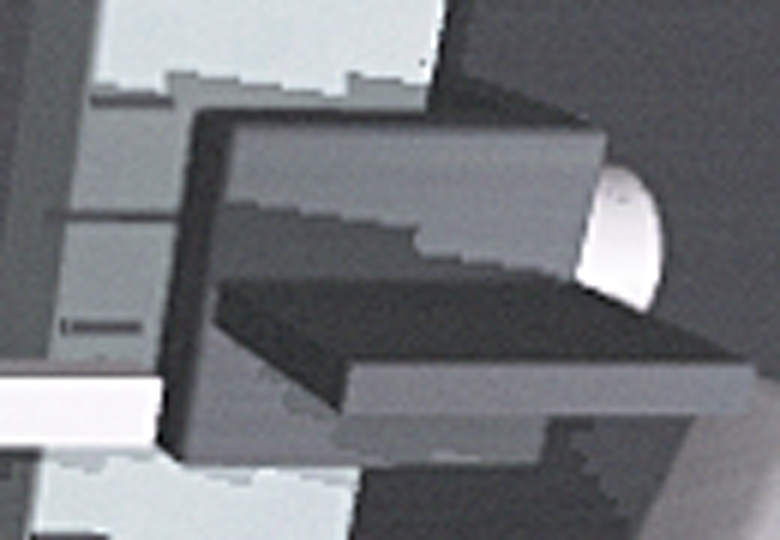

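Run:
```python
from h import *
d=grab("wrist")
f=lambda x,y,z:onplane(d,(420+(x+.5)/6-.5,145+(y+.5)/6-.5),z)
e=np.array([np.cos(-.01),np.sin(-.01),0])
P={"ptr-":(161,377,.064),"ptr+":(157,447,.064),"fin top-":(350,362,.085),"fin top+":(343,415,.085),"sad-":(230,128,.065),"sad+":(185,463,.065),"finbase-":(219,287,.065),"finbase+":(213,322,.065)}
for k,v in P.items(): p=f(*v); print(k,p.round(4),(p@e*1e3).round(1))
t=d=grab("top")
```

```text
ptr- [0.4994 0.1508 0.064 ] 497.9
ptr+ [0.5057 0.1513 0.064 ] 504.2
fin top- [0.4911 0.1549 0.085 ] 489.5
fin top+ [0.4952 0.1551 0.085 ] 493.7
sad- [0.478  0.1531 0.065 ] 476.5
sad+ [0.5068 0.1534 0.065 ] 505.2
finbase- [0.4913 0.1541 0.065 ] 489.8
finbase+ [0.4943 0.154  0.065 ] 492.8
```

>>> {"name": "move_arm", "arguments": {"targets": [[[3,0,0,0,0,0,1],[6,0,0,0,0,0,1],[8,0,0,0,0,0,1],[9.5,0,0,0,0,0,1],[9.5,0,0,0,0,0,1],[9.5,0,0,0,0,0,1]]]}}

```text
time_s: 6.63
position: [0.5146, 0.0682, 0.0951]
tool_rot: [0.006, 1.0, -0.0, 0.003]
wrist_force: [12.1, -1.9, -3.2]
finger_gap: 0.295
grip_force: 31.8
```

Run:
```python
from h import *
d=grab("wrist","w4.png"); print(robot.get_obs()["wrist_force"],robot.get_obs()["position"])
a=cv2.imread("pics/w4.png")
cv2.imwrite("pics/c5.png",cv2.resize(a[145:235,420:550],None,fx=6,fy=6,interpolation=cv2.INTER_CUBIC))
```

```text
[11.29728693 -2.76028875 -4.22052429] [0.51459074 0.06816407 0.09503544]
```

View pics/c5.png

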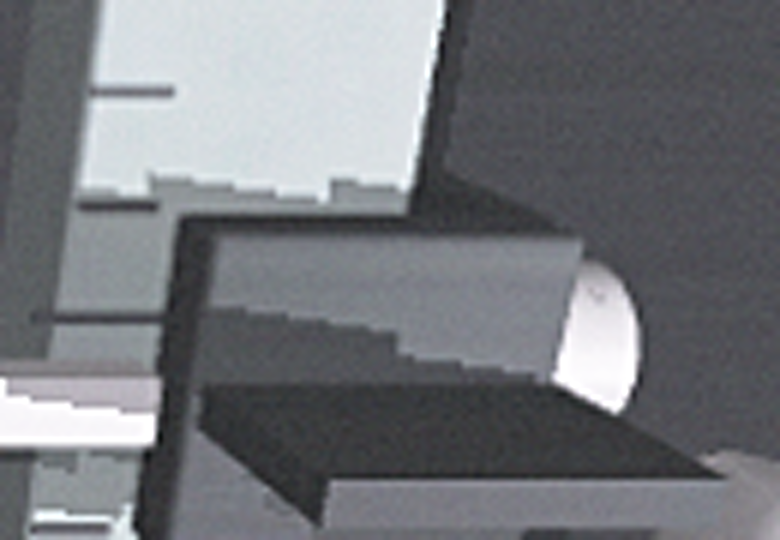

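Run:
```python
from h import *
d=grab("wrist")
f=lambda x,y,z:onplane(d,(420+(x+.5)/6-.5,145+(y+.5)/6-.5),z)
e=np.array([np.cos(-.01),np.sin(-.01),0])
P={"ptr-":(160,377,.064),"ptr+":(155,446,.064),"fin top-":(329,480,.085),"fin top+":(322,528,.085),"sad-":(213,238,.065),"finbase-":(203,388,.065),"finbase+":(200,425,.065)}
for k,v in P.items(): p=f(*v); print(k,p.round(4),(p@e*1e3).round(1))
```

```text
ptr- [0.4902 0.1508 0.064 ] 488.6
ptr+ [0.4964 0.1512 0.064 ] 494.8
fin top- [0.4911 0.1549 0.085 ] 489.6
fin top+ [0.495 0.155 0.085] 493.5
sad- [0.4779 0.1531 0.065 ] 476.3
finbase- [0.4908 0.1541 0.065 ] 489.3
finbase+ [0.4941 0.1543 0.065 ] 492.6
```

The pointer is at 491.7 mm and the fin at 491.3 mm along the gauge axis. The clamp has not moved, and the grip is steady at 32 N.

```bash
python3 -c "
from bench import robot
print(robot.sign_off())"
```

```text
the job is handed in; nothing more can be done
None
```

The job is handed in with the rod pulled out about 79 mm, the pointer measured within about 0.5 mm of the clamp's fin, the handle still held at about 32 N per finger, and the set clamp not shifted; no verdict came back.

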